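# Hold the spring work clamp open with its bayonet key

### The job

Get the small work clamp ready for loading: draw the red-headed lock pin up out of the clamp's plate and park it upright in the open notch in the plate's side, hanging by its collar, and let it go. Then take the yellow-handled bayonet key from its wooden stand, put it into the clamp's keyhole, press it down against the spring, turn it clockwise (seen from above) about a quarter turn to the stop so that the jaws open, and finish there while still holding the key turned and seated; do not let go, as the spring would turn it back. Leave the other things on the bench where they are.

Things in the scene. Friction and masses are not known exactly. Their poses are not given: they have to be found in the camera images.
- clamp_fixture: fixed aluminium plate 125 x 87 mm, 8 mm thick, on four pillars, top face 60 mm above the bench. Origin on the bench under the keyhole centre, z up. In its frame (mm) the plate spans x -60..65, y -32..55; the lock bore (13 mm square) with the pin is at (12, 36), the side notch at (-47, 0), two dark jaws 12 mm high at x 51, which open along y
- keyhole (a point): centre of the keyhole, on the plate's top; axes as clamp_fixture. Slot 37 long (x), 12 mm wide, with a 19 mm square opening in its middle. Pressed right down, the key's flange meets the plate and the key can turn; then the spring lifts it 3 mm until the lugs bear under the plate
- side_notch (a point): parking place of the pin: middle of the side notch, level with the plate's top face, 13 mm in from the plate's edge. The notch is cut right through the plate, 26 mm long (x), 14 mm wide (y), open at the plate's -x edge. Axes as clamp_fixture
- pin_head (a point): middle of the lock pin's red round head (diameter 18, height 18 mm). Below it a steel collar, diameter 22, 4 mm thick, its underside 13 mm below this point, resting on the plate at the start and when parked; then a round shank of 10 mm diameter, 30 mm long, with tapered tip. z: the pin's axis, up. About 50 g
- key_handle (a point): centre of the key's yellow handle bar, 60 long (x) x 14 wide (y) x 22 mm high; z up. Below it a 16 mm round shank; a brass flange of diameter 30 with its underside 56 mm below this point, resting on the stand at the start; two lugs forming a cross bar 34 long (x), 9 wide, 67 to 75 mm below; a tapered tip ending 83 mm below. Half a turn gives the same key. About 160 g
- key_tip (a point): lower end of the key, on its axis
- key_stand: wooden block 64 x 56 x 40 mm, fixed, in which the key stands upright; origin under its centre; the slot for the lugs runs along x. The key must be lifted 30 mm to be free of it
- rotor (a joint): turn of the rotor below the plate, which the key's lugs turn with 0.09 rad of play: 0 at rest (lined up with the keyhole), grows clockwise seen from above to the stop at 1.40 rad. The lock pin blocks it while in its bore. A spring (0.05 to 0.1 N m, friction apart) turns it back
- plunger (a joint): depth to which the key's tip pushes the spring plunger, m: 0 at rest (its top 15 mm below the plate's top), 0.012 with the key's flange on the plate, 0.009 when turned and lifted under the plate. Pushes up with 2.5 to 5 N
- wax_block: block of blue carving wax, 30 x 46 x 19 mm; a bystander
- yellow_pot: small yellow pot with screw lid, 30 mm wide, 36 mm high; a bystander
- burr_case: round red burr case, 36 mm wide, 16 mm high; a bystander

How it is judged:
On the way, in this order (a step that is already met when the one before it is completed fails the run):
1. the lock pin hangs upright in the side notch, let go (y of pin_head in the frame of side_notch between -0.005 and 0.005 m and x of pin_head in the frame of side_notch between -0.011 and 0.01 m and z of pin_head in the frame of side_notch between 0.01 and 0.016 m and angle between pin_head's own z axis and vertical below 0.15 rad and contact force between the fingers and lock_pin below 0.1 N), for 0.2 s.
2. the key is pressed down in the keyhole, not yet turned (horizontal distance between key_tip and keyhole below 0.006 m and value of joint plunger above 0.007 m and value of joint rotor below 0.35 rad), for 0.05 s.
3. the key is turned clockwise to the stop (value of joint rotor above 1.2 rad and value of joint plunger above 0.006 m), for 0.1 s.
At the end, for the whole second after the job is handed in: Fingers hold the key in the keyhole (6 mm, upright, bar within 0.5 rad of square across the slot), plunger down over 6 mm, rotor past 1.2 rad; the pin hangs by its collar in the notch (5 mm across, 10 mm along, 3 mm in height, upright within 0.15 rad), untouched (all of step 1 and all of step 3 and horizontal distance between key_tip and keyhole below 0.006 m and angle between key_handle's own z axis and vertical below 0.15 rad and angle between the x axis of key_handle and the y axis of clamp_fixture, either way round below 0.5 rad and contact force between the fingers and bayonet_key above 1 N); the arm keeps its last pose, push and grip.
It fails at once if a bystander is pushed more than 30 mm away (distance of any of wax_block, yellow_pot, burr_case from where it was at the start of the episode above 0.03 m).
It also fails if it takes over 51 s, if anything falls off the work surface, if the arm or the gripper's body presses on something with over 40 N, if the wrist force passes 120 N, or if a joint passes its speed limit or range.

### The arm

A 6-joint arm with a two-finger parallel gripper is mounted at the origin on a cart in front of the work surface, level with it; the furniture and walls round the work are solid. World frame = base frame: x ahead of the robot, y to its left, z up, the work surface at z = 0. Lengths are in m, angles in rad, forces in N, time in s.
With the tool pointing down it reaches from about 0.3 to 0.825 m from the base axis. Payload 5.4 kg.
Tool frame: the origin (TCP) lies at the very end of the fingers, on their centre line; the grasp point (between the pads) lies 19 mm behind it; z points along the fingers, x is the direction in which the jaws open and shut, and the axes are right-handed (so a half turn about z gives the same grasp; the last joint's range is limited). The gripper opens to 92 mm and grips with 3 to 60 N. Pads are 20 mm wide; open, the fingers measure 128 mm over their backs; the gripper's body (75 mm by 189 mm) begins 69 mm behind the grasp point.
Start: joints at [1.065, 0.158, 1.597, -0, 1.386, -0.21], TCP at [0.168, 0.55, 0.215] pointing down, gripper open.
Joint ranges: [-2.91, 2.91], [-0.94, 2.29], [0.18, 2.7], [-1.29, 4.43], [0.17, 2.64], [-3, 3]. Speed limits (rad/s): [2.57, 2.57, 3.14, 3.14, 3.14, 3.14].

### API

Orientations are given as a rotation vector (axis times angle).
In Python, from workcell import bot gives the robot as it stands. Calls block until the motion is done:
- bot.goto(position, orientation): joint-space move of the TCP to a pose.
- bot.line_to(position, rot=None, max_speed=0.15): straight line of the TCP; rot=None keeps the orientation; max_speed is the mean speed in m/s.
- bot.set_joints(angles): joint-space move.
- bot.set_gripper(opening, newtons=None): opening from 0.0 (shut) to 1.0 (fully open); newtons is the grip in N (None keeps the last); returns when the fingers have stopped.
- bot.hold(seconds).
- bot.inverse_kinematics(position, orientation): joint angles nearest the present ones, or None.
- bot.read_camera(name): name is "scene" or "top" or "wrist"; returns a dict with "pixels" (384x512x3 uint8, blue, green, red), "fx", "fy", "cx", "cy" (pixels), "R" (3x3) and "t" (3): a world point X has camera coordinates R X + t. Camera axes: x right, y down, z forward; pixel columns grow to the right and rows downward; lengths in m; the calibration is good to about 2 mm. A picture is of the moment at which its call begins. There is no depth.
A pose or a line that the arm cannot do raises bot.MotionError and nothing moves.
- bot.job_done(): hands the job in, once; it reports no verdict.
Readings, each from a call of its own:
- bot.current_clock(): time.
- bot.current_joints(): joint angles.
- bot.current_joint_vel(): joint speeds.
- bot.current_effort(): joint torques, N m.
- bot.current_ee_pos(): TCP position.
- bot.current_tool_rot(): TCP orientation.
- bot.current_contact_force(): force on the tool from outside, world axes, zero at the start.
- bot.current_ft_torque(): the same for the moment, N m.
- bot.current_opening(): opening from 0.0 (shut) to 1.0 (fully open).
Only numpy, scipy, OpenCV 4.12 (cv2) and the standard library are available. Lean on these libraries where they do the work, as an engineer would, in place of code of your own. Each camera call takes 0.05 s, during which the arm holds its last target.

## Working session

There is one attempt and no reset: what is moved stays moved. The work goes in short steps, each a Python script; the robot and the scene stay as the last script left them, time stands still between calls to the robot, and variables do not carry over. Pictures are saved under pics/ and viewed, and the job is handed in when it is done.

```bash
ls; mkdir -p pics
python3 - <<'E'
from workcell import bot
import cv2,numpy as np
for n in ["scene","top","wrist"]:
    c=bot.read_camera(n); cv2.imwrite(f"pics/{n}0.png",c["pixels"]); print(n,c["fx"],c["fy"],c["cx"],c["cy"],np.round(c["R"],4).tolist(),np.round(c["t"],4).tolist())
    np.savez(f"{n}0.npz",**c)
print(bot.current_clock(),bot.current_tool_rot(),bot.current_opening())
E
```

```text
pics
scene 346.8660901720659 346.8660901720659 253.81816377719997 188.15111248032545 [[0.8951, -0.4458, -0.0116], [-0.355, -0.6966, -0.6234], [0.2699, 0.5621, -0.7818]] [-0.4271, 0.2701, 0.88]
top 358.7326979722006 358.7326979722006 253.2824471770346 187.2334755331187 [[0.0099, -0.9999, 0.0136], [-0.9943, -0.0113, -0.106], [0.1061, -0.0125, -0.9943]] [0.0233, 0.5138, 0.9001]
wrist 279.9019835057343 279.9019835057343 255.80277976406333 193.96467658402008 [[0.2911, 0.9567, -0.0015], [0.9263, -0.2815, 0.2504], [0.2391, -0.0743, -0.9681]] [-0.5732, -0.0283, 0.3889]
0.15 [ 2.52412788e+00  1.86937150e+00 -2.06848333e-03] 1.0007864038301533
```

View pics/scene0.png

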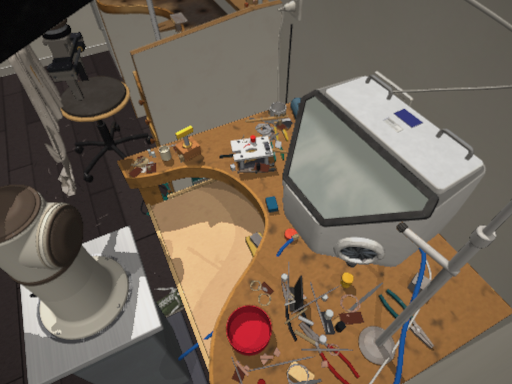

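View pics/top0.png

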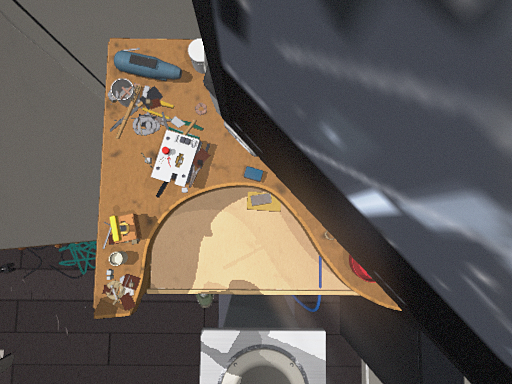

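View pics/wrist0.png

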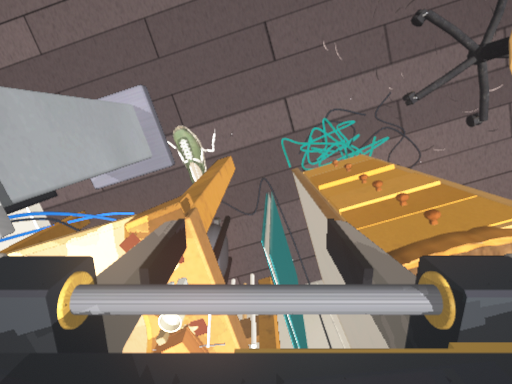

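The top view shows the clamp plate around (178,158), the red pin head at (166,150) and the key stand around (122,228). I'll enlarge these areas.

```bash
cat > h.py <<'E'
import numpy as np,cv2
def ray(c,u,v,z):
    R=np.array(c["R"]);t=np.array(c["t"])
    d=R.T@np.array([(u-c["cx"])/c["fx"],(v-c["cy"])/c["fy"],1.]); o=-R.T@t
    return o+d*(z-o[2])/d[2]
def proj(c,X):
    p=np.array(c["R"])@np.array(X)+np.array(c["t"]); return np.array([p[0]/p[2]*c["fx"]+c["cx"],p[1]/p[2]*c["fy"]+c["cy"]])
def crop(img,x0,y0,w,h,s,fn):
    cv2.imwrite(fn,cv2.resize(img[y0:y0+h,x0:x0+w],None,fx=s,fy=s,interpolation=cv2.INTER_CUBIC))
E
python3 - <<'E'
import numpy as np,cv2
from h import *
t=cv2.imread("pics/top0.png");s=cv2.imread("pics/scene0.png")
crop(t,90,110,130,170,4,"pics/topc.png") if 0 else crop(t,90,110,130,150,4,"pics/topc.png")
crop(s,120,95,190,110,4,"pics/scenec.png")
c=np.load("top0.npz")
for n,u,v,z in [("pin",166,150,.073),("platecen",176,158,.06),("key",115,229,.09),("stand",122,228,.04)]: print(n,ray(c,u,v,z))
E
```

```text
pin [0.59881442 0.24634644 0.073     ]
platecen [0.58147385 0.22369043 0.06      ]
key [0.40365152 0.35586935 0.09      ]
stand [0.40564563 0.3569098  0.04      ]
```

View pics/topc.png

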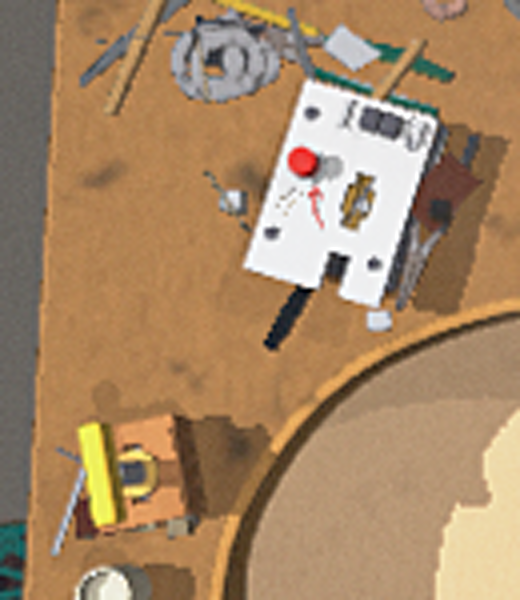

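View pics/scenec.png

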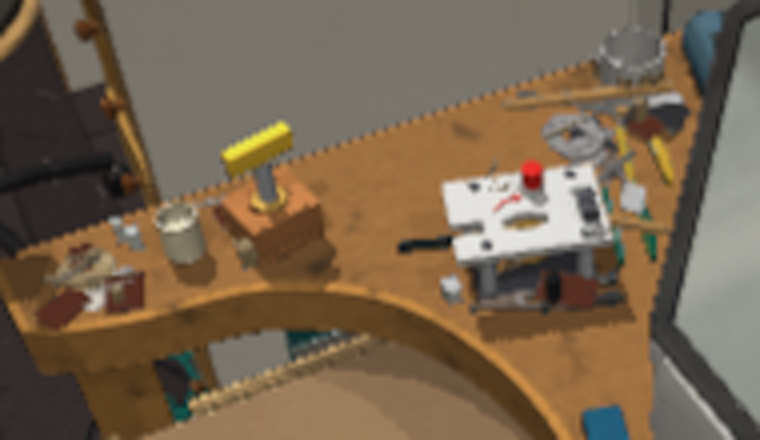

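```bash
cat >> h.py <<'E'
from scipy.optimize import least_squares
def pw(p,X):
    X=np.array(X,float); c,s=np.cos(p[2]),np.sin(p[2])
    return np.array([p[0]+c*X[0]-s*X[1],p[1]+s*X[0]+c*X[1],X[2]])
def fit(obs,p0,z=False):
    # obs: (cam,u,v,Xlocal m)
    f=lambda p: np.concatenate([proj(c,pw(p,X))-[u,v] for c,u,v,X in obs])
    r=least_squares(f,p0,loss="soft_l1"); return r.x,r.fun
def tri(c1,u1,v1,c2,u2,v2):
    f=lambda X: np.concatenate([proj(c1,X)-[u1,v1],proj(c2,X)-[u2,v2]])
    r=least_squares(f,[.5,.1,.2]); return r.x,r.fun
E
python3 - <<'E'
from h import *
T=np.load("top0.npz");S=np.load("scene0.npz");W=np.load("wrist0.npz")
for n,c in [("top",T),("scene",S),("wrist",W)]: print(n,-c["R"].T@c["t"])
L=[(-.06,.055),(-.06,-.032),(.065,.055),(.065,-.032)]
o=[(T,90+a/4,110+b/4,(*l,.06)) for (a,b),l in zip([(244,267),(382,305),(306,80),(441,112)],L)]
os=[(S,120+a/4,95+b/4,(*l,.06)) for (a,b),l in zip([(443,181),(457,257),(600,162),(613,240)],L)]
for q in (o,os,o+os):
    p,f=fit(q,[.58,.22,-.3]);print(np.round(p,4),np.round(f,1))
print(pw(p,(.012,.036,.073)),ray(T,90+302/4,110+162/4,.083),ray(S,120+531/4,95+175/4,.073))
# key
print("key tri",tri(T,90+98/4,110+474/4,S,120+257/4,95+149/4))
for a,b in [(93,421),(105,525)]: print("bar ends",ray(T,90+a/4,110+b/4,.107))
print("hood",tri(T,222,112,S,287,185), tri(T,205,5,S,315,95))
for n,u,v in [("a",222,112),("b",300,215),("c",400,330)]:
  print(n,[np.round(ray(T,u,v,z),2) for z in (0,.2,.4,.6)])
E
```

```text
top [0.4150737  0.04034147 0.94904936]
scene [ 0.24065911 -0.49690213  0.85143304]
wrist [0.10012579 0.56931614 0.38279419]
[ 0.5771  0.2136 -0.2617] [ 0.8 -0.  -0.2 -0.1  0.  -0.5 -0.6  0.7]
[ 0.5778  0.2153 -0.3222] [ 0.6 -0.2 -0.1 -0.1 -1.1  0.6  0.3 -0.2]
[ 0.5771  0.2141 -0.2785] [ 0.3 -0.5 -0.8 -0.   0.3 -0.7 -0.5  1.  -0.   0.7  0.4  0.8 -2.   0.4
  0.5 -0.6]
[0.59851425 0.24546312 0.073     ] [0.59545787 0.24516982 0.083     ] [0.59750194 0.24752645 0.073     ]
key tri (array([0.40503644, 0.3557466 , 0.09355787]), array([ 0.02419356, -0.07619554, -0.10969604,  0.00720076]))
bar ends [0.43563395 0.35528916 0.107     ]
bar ends [0.37578943 0.34532771 0.107     ]
hood (array([ 0.72037531,  0.13324697, -0.09144244]), array([-3.72068484,  9.82636516, 12.10022763, -2.95318302])) (array([0.82319754, 0.14688105, 0.26225841]), array([-7.04838485, 16.83337282, 24.22521908, -8.81501073]))
a [array([0.72, 0.12, 0.  ]), array([0.66, 0.1 , 0.2 ]), array([0.59, 0.08, 0.4 ]), array([0.53, 0.07, 0.6 ])]
b [array([ 0.44, -0.1 ,  0.  ]), array([ 0.44, -0.07,  0.2 ]), array([ 0.43, -0.04,  0.4 ]), array([ 0.43, -0.01,  0.6 ])]
c [array([ 0.15, -0.35,  0.  ]), array([ 0.21, -0.27,  0.2 ]), array([ 0.26, -0.19,  0.4 ]), array([ 0.32, -0.1 ,  0.6 ])]
```

```bash
cat >> h.py <<'E'
from scipy.spatial.transform import Rotation as Ro
def down(psi): return (Ro.from_euler('z',psi)*Ro.from_matrix(np.diag([1.,-1,-1]))).as_rotvec()
E
python3 - <<'E'
from h import *
from workcell import bot
print(Ro.from_rotvec(bot.current_tool_rot()).as_matrix().round(3).tolist())
for P,psi in [((.50,.22,.23),-1.57),((.5774,.2145,.2),1.29),((.5774,.2145,.107),1.29),((.5774,.2145,.107),-.2),((.5774,.2145,.107),-.3),((.405,.3557,.09),1.736),((.598,.246,.066),1.29),((.598,.246,.066),-.28)]:
    q=bot.inverse_kinematics(P,down(psi)); print(P,psi,None if q is None else np.round(q,2))
bot.goto((.50,.22,.23),down(-1.57))
print(bot.current_clock(),bot.current_ee_pos())
c=bot.read_camera("wrist"); np.savez("wrist1.npz",**c); cv2.imwrite("pics/wrist1.png",c["pixels"])
E
```

```text
[[0.292, 0.957, -0.001], [0.957, -0.292, -0.001], [-0.001, -0.0, -1.0]]
(0.5, 0.22, 0.23) -1.57 [ 0.19  0.07  1.66 -0.    1.41  1.76]
(0.5774, 0.2145, 0.2) 1.29 [ 0.16  0.27  1.49 -0.    1.38 -1.13]
(0.5774, 0.2145, 0.107) 1.29 [ 0.16  0.36  1.57 -0.    1.21 -1.13]
(0.5774, 0.2145, 0.107) -0.2 [0.16 0.36 1.57 0.   1.21 0.36]
(0.5774, 0.2145, 0.107) -0.3 [0.16 0.36 1.57 0.   1.21 0.46]
(0.405, 0.3557, 0.09) 1.736 [ 0.5   0.2   1.81 -0.    1.13 -1.24]
(0.598, 0.246, 0.066) 1.29 [ 0.2   0.48  1.5  -0.    1.16 -1.09]
(0.598, 0.246, 0.066) -0.28 [0.2  0.48 1.5  0.   1.16 0.48]
1.8667 [0.49969834 0.22056841 0.22994225]
```

View pics/wrist1.png

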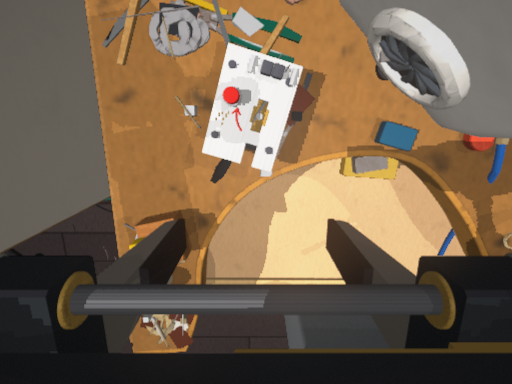

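The wrist view shows the clamp at (250,110), the pin head at (232,95) and the hood well off to the right. I'll zoom in for sub-pixel corners.

Run:
```python
from h import *
crop(cv2.imread("pics/wrist1.png"),185,35,130,150,4,"pics/w1c.png")
```

```text
(no output)
```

View pics/w1c.png

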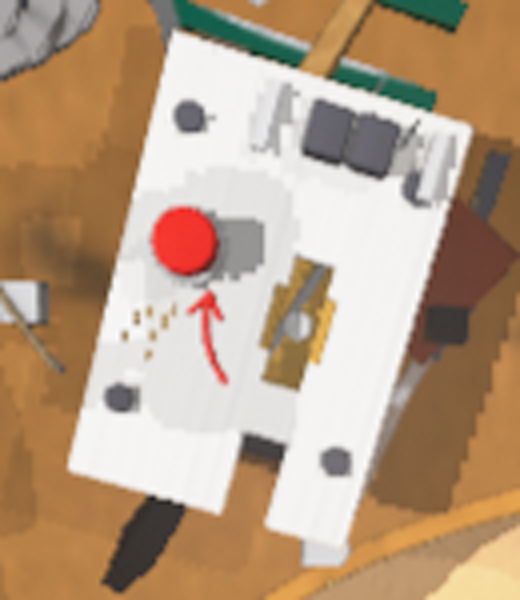

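Run:
```python
from h import *
T=np.load("top0.npz");S=np.load("scene0.npz");W=np.load("wrist1.npz")
pts=[((-60,55),(68,470)),((65,55),(174,30)),((65,-32),(472,127)),((-60,-32),(346,549)),((-60,7),(220,514)),((-60,-7),(266,527)),((-34,7),(243,432)),((18.5,6),(303,255)),((18.5,-6),(337,268)),((-18.5,6),(262,378)),((-18.5,-6),(297,390))]
L=[(-.06,.055),(-.06,-.032),(.065,.055),(.065,-.032)]
o=[(T,90-.375+a/4,110-.375+b/4,(*l,.06)) for (a,b),l in zip([(244,267),(382,305),(306,80),(441,112)],L)]
os=[(S,120-.375+a/4,95-.375+b/4,(*l,.06)) for (a,b),l in zip([(443,181),(457,257),(600,162),(613,240)],L)]
ow=[(W,185-.375+a/4,35-.375+b/4,(x/1e3,y/1e3,.06)) for (x,y),(a,b) in pts]
for q in (ow,o,os,ow+o+os):
    p,f=fit(q,[.58,.22,-.3]);print(np.round(p,4),np.abs(f).max().round(1))
    if q is ow: pwst=p; print(np.round(f,1))
p=pwst
print("pin exp",pw(p,(.012,.036,.082)),"seen top of head",ray(W,185-.375+185/4,35-.375+240/4,.082))
print("notch",pw(p,(-.047,0,.06)))
```

```text
[ 0.5763  0.2158 -0.2808] 1.5
[-0.1 -0.  -0.1 -0.1  0.6 -0.3 -0.6  0.2  0.3  0.1 -0.2  0.   0.3 -0.2
 -1.5 -0.2  0.  -0.4 -0.1  0.7  0.9  0.6]
[ 0.578   0.2146 -0.2616] 0.8
[ 0.5775  0.2173 -0.3219] 1.1
[ 0.5764  0.2157 -0.2812] 1.9
pin exp [0.59778947 0.24702038 0.082     ] seen top of head [0.59756918 0.24665476 0.082     ]
notch [0.53112306 0.22878335 0.06      ]
```

```bash
cat >> h.py <<'E'
CL=np.array([.5764,.2157,-.281])
E
python3 - <<'E'
from h import *
from workcell import bot
psi=CL[2]+np.pi/2
x,y=pw(CL,(.012,.036,0))[:2]; print(x,y)
bot.set_gripper(.45)
bot.goto((x,y,.15),down(psi))
bot.line_to((x,y,.10),max_speed=.15)
c=bot.read_camera("wrist"); np.savez("wrist2.npz",**c); cv2.imwrite("pics/wrist2.png",c["pixels"])
c=bot.read_camera("scene"); crop(c["pixels"],120,55,190,130,4,"pics/scene2.png")
print(bot.current_clock(),bot.current_ee_pos(),bot.current_contact_force())
E
```

```text
0.5979127395900867 0.2469602308905279
5.775 [0.59894553 0.24719588 0.10156294] [-0.58032962  0.281873    0.25726116]
```

View pics/wrist2.png

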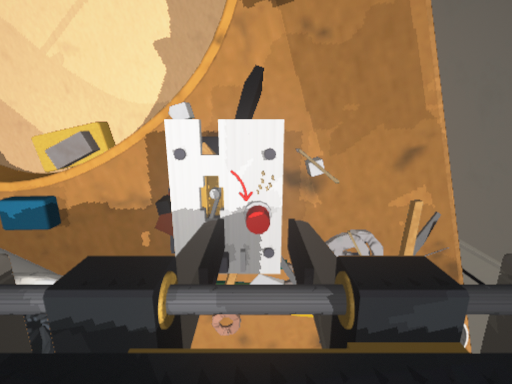

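View pics/scene2.png

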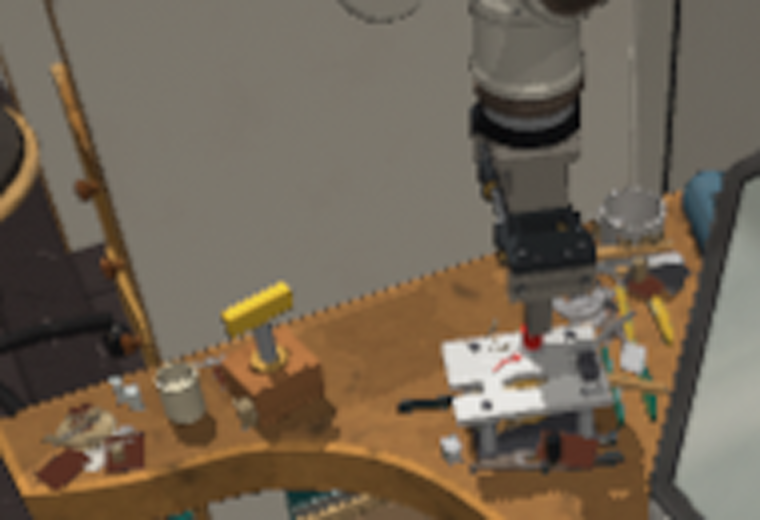

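The pin head (258,217) is midway between the fingers (222 and 290). Going down to grip.

Run:
```python
from h import *
from workcell import bot
x,y=pw(CL,(.012,.036,0))[:2]
bot.line_to((x,y,.0665),max_speed=.1); print(bot.current_ee_pos(),bot.current_contact_force())
bot.set_gripper(0,20); print(bot.current_opening()*92,bot.current_contact_force())
bot.line_to((x,y,.112),max_speed=.1); bot.hold(.15);print(bot.current_opening()*92,bot.current_ee_pos(),bot.current_contact_force())
c=bot.read_camera("scene"); np.savez("scene3.npz",**c); crop(c["pixels"],200,95,100,80,7,"pics/scene3.png")
c=bot.read_camera("wrist"); np.savez("wrist3.npz",**c); crop(c["pixels"],150,90,160,150,4,"pics/wrist3.png")
print(bot.current_clock())
```

```text
[0.59769226 0.2469066  0.06616837] [-0.71908788  0.17785536 -0.31718074]
17.27039872266322 [-0.44381471  0.03844457  2.73790117]
17.156367629171406 [0.59715162 0.24676572 0.11086687] [ 0.84607006 -0.80265217 -1.24987704]
7.6
```

View pics/scene3.png

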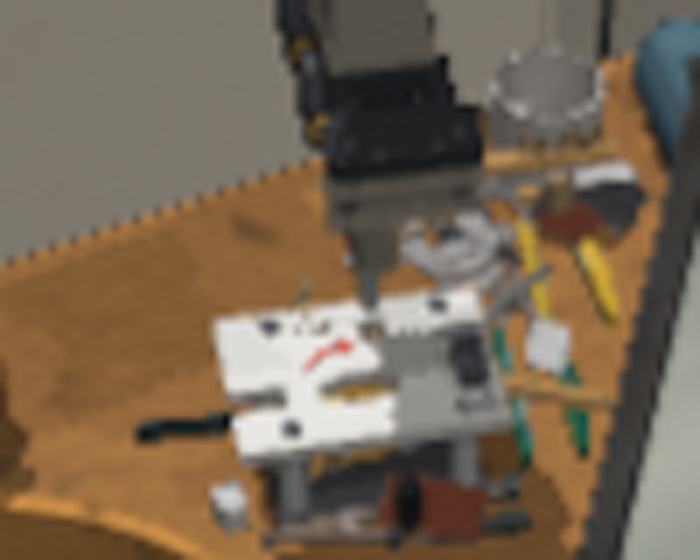

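View pics/wrist3.png

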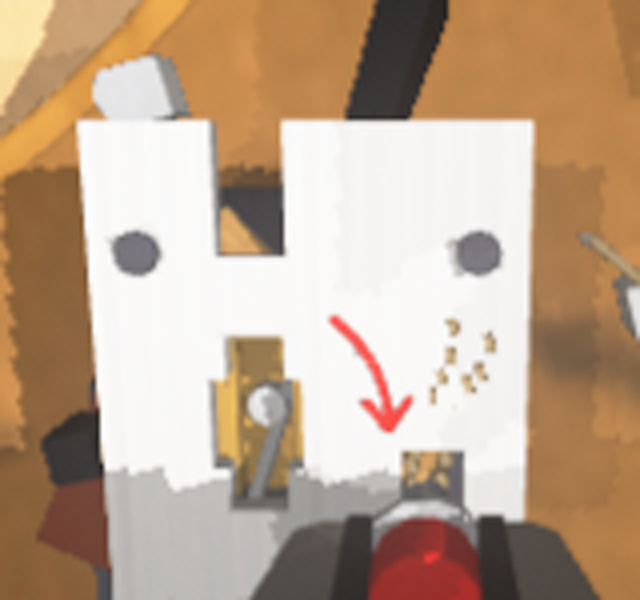

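Run:
```python
from h import *
W=np.load("wrist3.npz")
pts=[((-60,7),(281,121)),((-60,-7),(211,121)),((-34,-7),(217,254)),((-34,7),(286,254)),((-60,-32),(79,121)),((-60,55),(533,121)),((-18.5,6),(282,338)),((-18.5,-6),(229,338)),((5.5,42.5),(463,451)),((5.5,29.5),(400,451))]
ow=[(W,150-.375+a/4,90-.375+b/4,(x/1e3,y/1e3,.06)) for (x,y),(a,b) in pts]
p,f=fit(ow,[.58,.22,-.3]);print(np.round(p,4),np.round(f,1)); print(pw(CL,(-.047,0,0)),pw(p,(-.047,0,0)))
```

```text
[ 0.5764  0.2162 -0.2834] [ 0.4 -0.2 -0.5 -0.2 -0.5  0.9  0.1  0.9 -0.4 -0.3  0.5  0.   0.4 -0.6
 -1.4 -0.6  0.6  0.3  0.4  0.2]
[0.53124341 0.22873388 0.        ] [0.53128104 0.22938989 0.        ]
```

```bash
sed -i 's/^CL=.*/CL=np.array([.5764,.2159,-.282])/' h.py
python3 - <<'E'
from h import *
from workcell import bot
x,y=pw(CL,(-.047,0,0))[:2]
bot.line_to((x,y,.112),max_speed=.12); bot.hold(.2); f0=bot.current_contact_force()
for z in (.096,.088,.080,.072,.0675):
    bot.line_to((x,y,z),max_speed=.08); f=bot.current_contact_force()-f0; print(z,bot.current_ee_pos().round(4),f.round(2))
    if np.linalg.norm(f)>8: break
c=bot.read_camera("scene"); crop(c["pixels"],200,95,100,80,7,"pics/scene4.png")
c=bot.read_camera("wrist"); np.savez("wrist4.npz",**c); crop(c["pixels"],130,90,260,150,3,"pics/wrist4.png")
print(bot.current_clock())
E
```

```text
0.096 [0.5304 0.2288 0.0947] [-0.41 -0.72  0.56]
0.088 [0.5307 0.2289 0.0873] [-0.52 -0.33  0.66]
0.08 [0.5307 0.2289 0.0793] [-0.51 -1.29  0.63]
0.072 [0.5307 0.2288 0.0712] [ 0.01 -0.44  0.24]
0.0675 [0.5313 0.229  0.0674] [-0.15 -0.62 -0.17]
9.975
```

View pics/scene4.png

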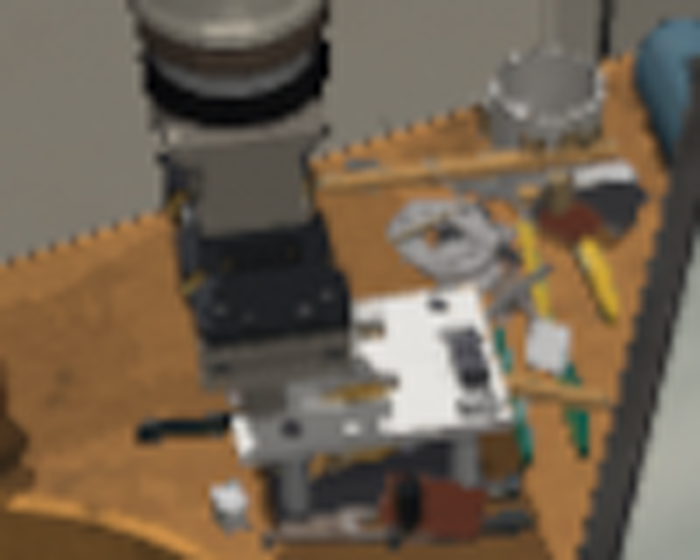

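View pics/wrist4.png

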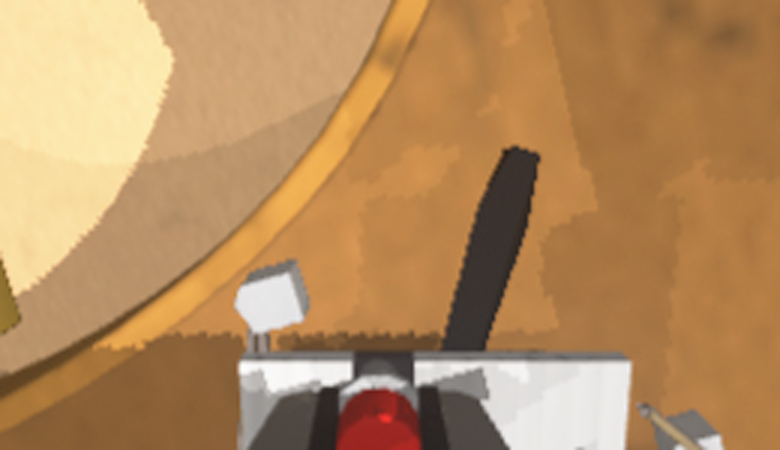

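Run:
```python
from h import *
from workcell import bot
x,y=pw(CL,(-.047,0,0))[:2]
bot.set_gripper(.5); print(bot.current_opening())
bot.line_to((x,y,.15),max_speed=.15)
bot.goto((.475,.367,.20),down(1.736)); bot.hold(.2)
c=bot.read_camera("scene"); crop(c["pixels"],200,95,100,80,7,"pics/scene5.png")
c=bot.read_camera("wrist"); np.savez("wrist5.npz",**c); cv2.imwrite("pics/wrist5.png",c["pixels"])
print(bot.current_clock(),bot.current_ee_pos())
```

```text
0.5002049759263854
12.2417 [0.4754567  0.36580938 0.19941359]
```

View pics/scene5.png

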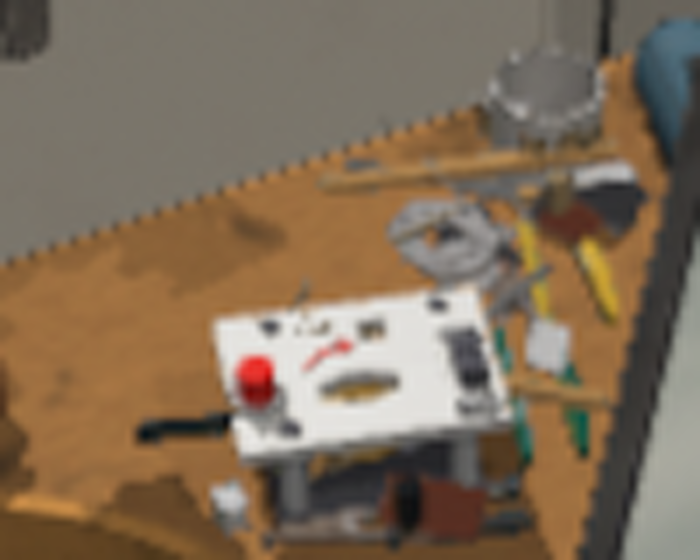

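View pics/wrist5.png

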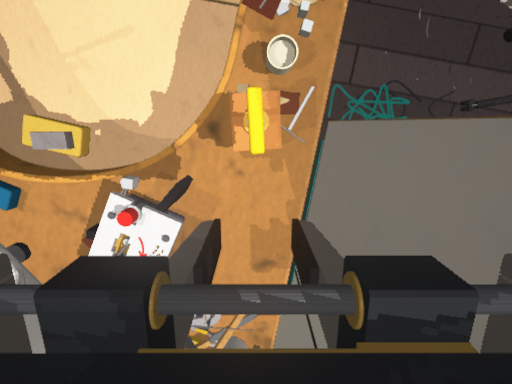

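The pin hangs upright in the notch (scene crop 256,380). In the wrist view the key handle is at (257,120). A tall panel stands right of the table edge, so I'll check its clearance along with the key pose.

Run:
```python
from h import *
from workcell import bot
W=np.load("wrist5.npz");T=np.load("top0.npz")
for u,v in [(325,122),(312,180),(300,230),(292,270)]: print("edge",ray(W,u,v,0).round(3))
for u,v in [(95,240),(100,150),(107,45)]: print("T",ray(T,u,v,0).round(3))
print(bot.current_contact_force(), "pin", ray(W,127,217,.08), pw(CL,(-.047,0,.08)))
img=cv2.imread("pics/wrist5.png"); crop(img,220,75,80,90,7,"pics/w5c.png")
```

```text
edge [0.392 0.44  0.   ]
edge [0.469 0.44  0.   ]
edge [0.541 0.438 0.   ]
edge [0.604 0.439 0.   ]
T [0.374 0.439 0.   ]
T [0.612 0.439 0.   ]
T [0.907 0.436 0.   ]
[-0.2748124  -0.07933219 -0.53260035] pin [0.52773555 0.23136225 0.08      ] [0.53125646 0.22897903 0.08      ]
```

View pics/w5c.png

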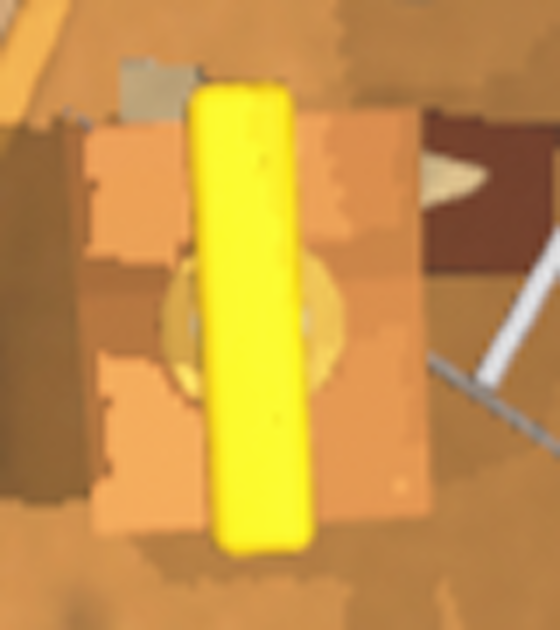

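Run:
```python
from h import *
W=np.load("wrist5.npz")
g=lambda a,b,z=.107: ray(W,220-.43+a/7,75-.43+b/7,z)
a,b=g(242,85),g(265.5,550); d=b-a
print(g(254,318),(a+b)/2,np.linalg.norm(d),np.arctan2(d[1],d[0]))
s=[g(x,y,.04) for x,y in [(80,122),(422,108),(95,532),(432,512)]]; print(np.mean(s,0)); d=s[2]-s[0]; print(np.arctan2(d[1],d[0]),np.linalg.norm(d)); d=s[3]-s[1]; print(np.arctan2(d[1],d[0]),np.linalg.norm(d))
print("flange",g(254,325,.044))
```

```text
[0.40459668 0.35302362 0.107     ] [0.40535305 0.35315937 0.107     ] 0.05808856642453061 0.21525601048663262
[0.40498012 0.35362366 0.04      ]
0.17964246978205128 0.06441101886820692
0.2106948295131808 0.06326407937693809
flange [0.40529059 0.35314427 0.044     ]
```

Run:
```python
from h import *
from workcell import bot
x,y=.4050,.3533; r=down(.207+np.pi/2)
bot.line_to((x,y,.16),r,max_speed=.12); print(bot.current_contact_force())
bot.line_to((x,y,.086),max_speed=.1); bot.hold(.1); print(bot.current_ee_pos(),bot.current_contact_force())
c=bot.read_camera("wrist"); np.savez("wrist6.npz",**c); cv2.imwrite("pics/wrist6.png",c["pixels"])
c=bot.read_camera("scene"); crop(c["pixels"],130,95,100,80,7,"pics/scene6.png")
print(bot.current_clock())
```

```text
[0.71144884 0.18305032 0.06073486]
[0.40568026 0.35368583 0.08694868] [-0.38226109 -0.4032957  -0.1467927 ]
14.1667
```

View pics/wrist6.png

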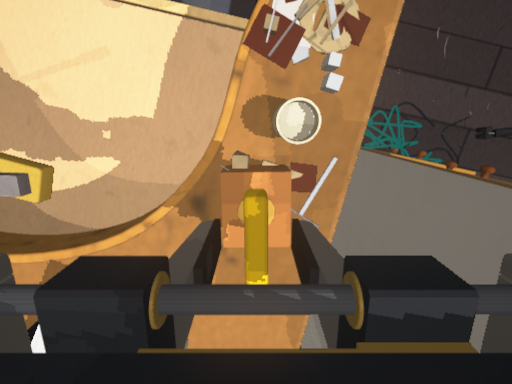

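View pics/scene6.png

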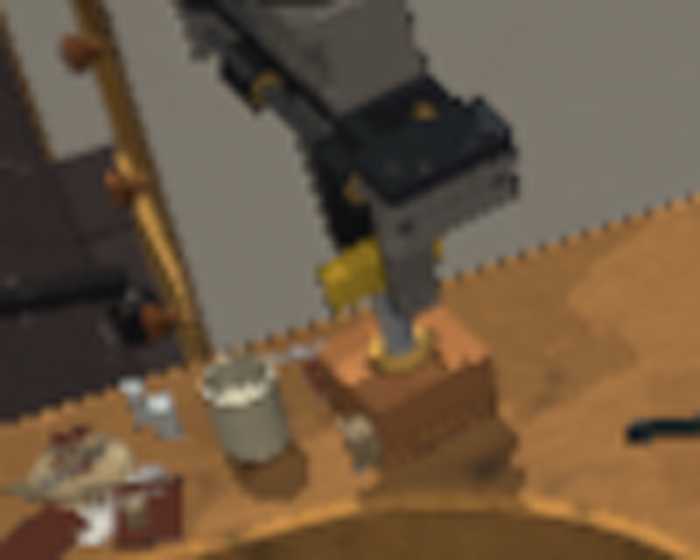

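Run:
```python
from h import *
from workcell import bot
W=np.load("wrist6.npz"); p=ray(W,256.5,189,.107); d=np.array([np.cos(.207),np.sin(.207)])
print("centre est",p[:2]+.03*d)
bot.set_gripper(0,45); print(bot.current_opening()*92,bot.current_ee_pos(),bot.current_contact_force())
bot.line_to((.4055,.3535,.135),max_speed=.1); bot.hold(.2)
print(bot.current_opening()*92,bot.current_ee_pos(),bot.current_contact_force(),bot.current_ft_torque(),bot.current_clock())
c=bot.read_camera("wrist"); np.savez("wrist7.npz",**c); crop(c["pixels"],170,130,180,110,4,"pics/wrist7.png")
c=bot.read_camera("scene"); np.savez("scene7.npz",**c); crop(c["pixels"],130,95,100,80,7,"pics/scene7.png")
```

```text
centre est [0.40103376 0.35214372]
13.42939931826306 [0.40498506 0.35335737 0.08602746] [-0.51973667  0.09531438  0.74347369]
13.35264367579765 [0.40488969 0.35315573 0.13402479] [-0.1387718   0.57594197 -1.93165773] [ 0.05355524 -0.01465882 -0.00838891] 15.5917
```

View pics/wrist7.png

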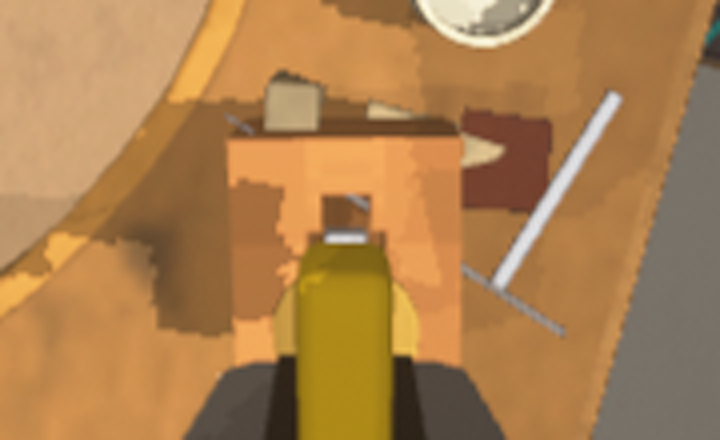

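View pics/scene7.png

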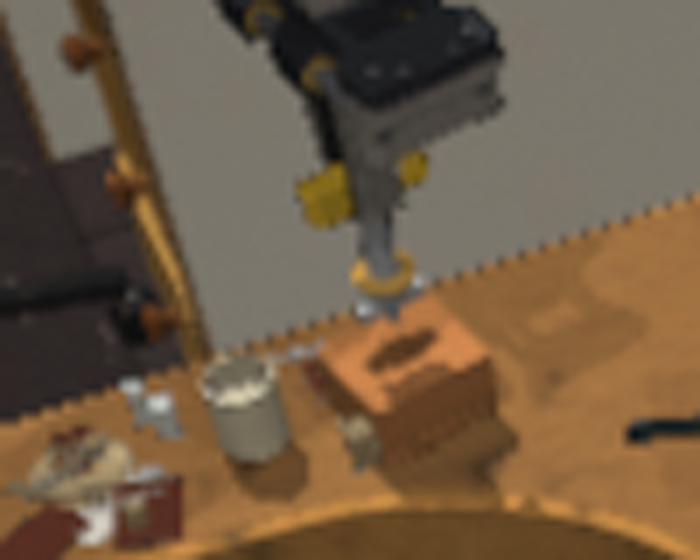

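Run:
```python
from h import *
W=np.load("wrist7.npz")
tcp=np.array([.40489,.35316]); d=np.array([np.cos(.207),np.sin(.207)]); n=np.array([-d[1],d[0]])
def g(a,b,z):
    p=ray(W,170-.375+a/4,130-.375+b/4,z)[:2]-tcp; return (p@d*1e3).round(1),(p@n*1e3).round(1)
print("bar bottom edge (-30)",g(343,240,.133),"bar top edge",g(343,270,.155))
print("lug top/bottom edges (-17)",g(345,243,.077),g(345,231,.069))
print("flange left/right",g(273,330,.09),g(418,330,.09))
# predicted
for nm,a,z in [("barbot",-.03,.133),("bartop",-.03,.155),("lugtop",-.017,.077),("lugbot",-.017,.069)]:
    u=proj(W,(*(tcp+a*d),z)); print(nm,(u[0]-170+.375)*4,(u[1]-130+.375)*4)
```

```text
bar bottom edge (-30) (np.float64(-29.3), np.float64(-1.2)) bar top edge (np.float64(-30.4), np.float64(-1.1))
lug top/bottom edges (-17) (np.float64(-15.2), np.float64(-0.8)) (np.float64(-15.9), np.float64(-0.8))
flange left/right (np.float64(-0.4), np.float64(-15.2)) (np.float64(-0.5), np.float64(13.8))
barbot 350.4607812516963 235.76728648193443
bartop 351.2671441145146 272.74628309248567
lugtop 348.9996888324015 234.51278637521375
lugbot 348.85927346856056 225.9520009218487
```

Key is held and upright within about 0.02 rad. Next I carry it to above the keyhole and look before inserting.

```bash
cat >> h.py <<'E'
KR=down(CL[2]+np.pi/2)
E
python3 - <<'E'
from h import *
from workcell import bot
bot.line_to((.4055,.3535,.185),max_speed=.15)
x,y=pw(CL,(-.0005,0,0))[:2]
bot.goto((x,y,.18),KR)
bot.line_to((x,y,.138),max_speed=.12); bot.hold(.3)
print(bot.current_opening()*92,bot.current_ee_pos(),bot.current_contact_force(),bot.current_ft_torque(),bot.current_clock())
c=bot.read_camera("wrist"); np.savez("wrist8.npz",**c); crop(c["pixels"],170,110,180,130,4,"pics/wrist8.png")
c=bot.read_camera("scene"); np.savez("scene8.npz",**c); crop(c["pixels"],205,95,100,80,7,"pics/scene8.png")
E
```

```text
13.48832018165674 [0.57639989 0.21613012 0.13884997] [-0.14696372  0.51621912 -1.16636518] [-0.0236082   0.01266931  0.00452111] 17.8583
```

View pics/wrist8.png

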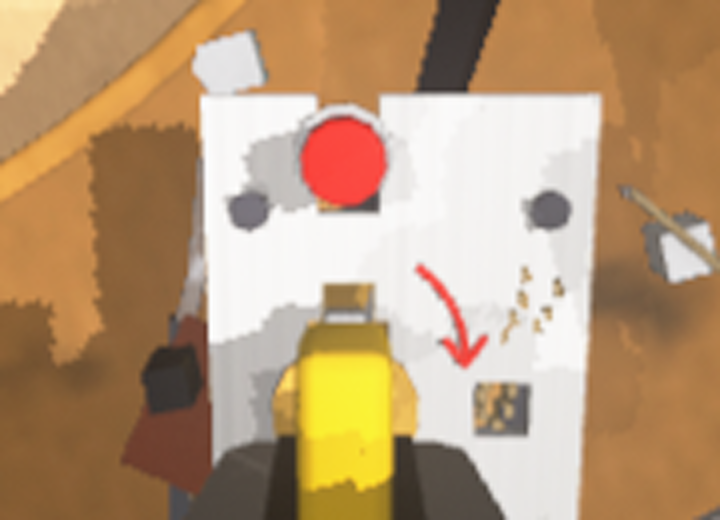

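View pics/scene8.png

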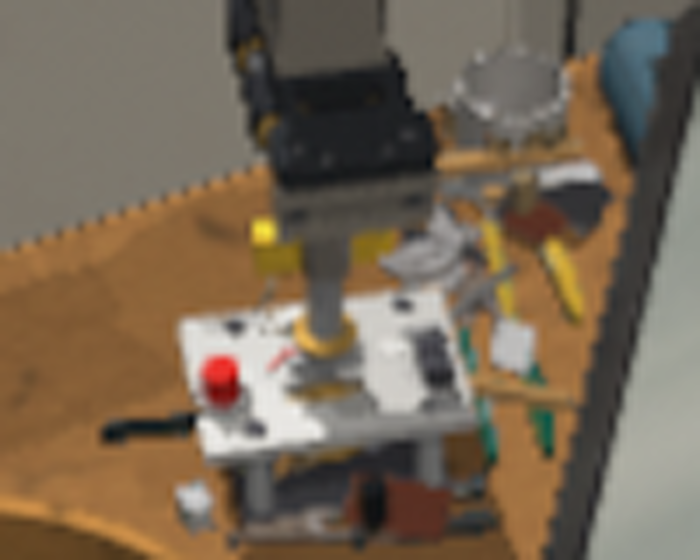

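Run:
```python
from h import *
W=np.load("wrist8.npz")
pts=[((-60,7),(380,94)),((-60,-7),(316,95)),((-34,7),(380,212)),((-60,-32),(201,96)),((-60,55),(601,94)),((-18.5,6),(375,284)),((-18.5,-6),(325,284)),((5.5,42.5),(529,383)),((5.5,29.5),(474,383)),((18.5,42.5),(528,437)),((18.5,29.5),(472,436))]
ow=[(W,170-.375+a/4,110-.375+b/4,(x/1e3,y/1e3,.06)) for (x,y),(a,b) in pts]
p,f=fit(ow,[.58,.22,-.3]);print(np.round(p,4),np.round(f,1)); 
tcp=np.array([.5764,.21613]); d=np.array([np.cos(p[2]),np.sin(p[2])]); n=np.array([-d[1],d[0]])
def g(a,b,z):
    q=ray(W,170-.375+a/4,110-.375+b/4,z)[:2]-p[:2]; return (q@d*1e3).round(1),(q@n*1e3).round(1)
print("bar bot,top (-30)",g(345,323,.138),g(345,350,.16))
print("lug -17",g(348,322,.082),g(348,312,.074),"flange",g(273,395,.095),g(419,395,.095))
print("tcp", (tcp-p[:2])@d,(tcp-p[:2])@n)
```

```text
[ 0.5762  0.216  -0.2819] [ 0.   0.1 -0.1 -0.2 -0.2  0.5 -0.3 -0.4  0.2  0.1 -0.2 -0.4 -1.  -0.4
  0.6  0.3  0.3  0.3  0.2  0.   0.4  0.3]
bar bot,top (-30) (np.float64(-28.3), np.float64(-0.7)) (np.float64(-29.9), np.float64(-0.7))
lug -17 (np.float64(-14.7), np.float64(0.0)) (np.float64(-14.9), np.float64(0.0)) flange (np.float64(-2.9), np.float64(-15.0)) (np.float64(-2.9), np.float64(14.1))
tcp 0.00017236728585184844 0.00015500371447068782
```

Relative to the keyhole, the lugs sit about +2 mm along the slot and 0 across. I'll shift back by about 1.7 mm, then insert with force checks.

Run:
```python
from h import *
from workcell import bot
x,y=pw(CL,(-.0019,0,0))[:2]
bot.line_to((x,y,.136),max_speed=.05); bot.hold(.2); f0=bot.current_contact_force()
for z in (.129,.125,.122,.119,.116,.113):
    bot.line_to((x,y,z),max_speed=.05); f=bot.current_contact_force()-f0; print(z,bot.current_ee_pos().round(4),f.round(2),bot.current_ft_torque().round(3))
    if np.linalg.norm(f)>10: break
c=bot.read_camera("wrist"); np.savez("wrist9.npz",**c); crop(c["pixels"],170,110,180,130,4,"pics/wrist9.png")
c=bot.read_camera("scene"); crop(c["pixels"],205,95,100,80,7,"pics/scene9.png")
print(bot.current_clock())
```

```text
0.129 [0.574  0.2163 0.1282] [-0.01 -0.32  0.84] [-0.002  0.009 -0.014]
0.125 [0.5743 0.2164 0.1246] [ 0.52 -1.   -0.1 ] [-0.01   0.015 -0.006]
0.122 [0.5744 0.2164 0.1218] [ 0.07 -0.24 -0.35] [-0.01   0.004  0.044]
0.119 [0.5743 0.2164 0.1187] [ 0.33 -0.73  0.28] [-0.042 -0.046 -0.021]
0.116 [0.5749 0.2165 0.1164] [-0.62  0.26  2.65] [0.015 0.031 0.01 ]
0.113 [0.5749 0.2165 0.1132] [ 0.15 -0.71  3.13] [ 0.012 -0.1    0.02 ]
20.05
```

View pics/wrist9.png

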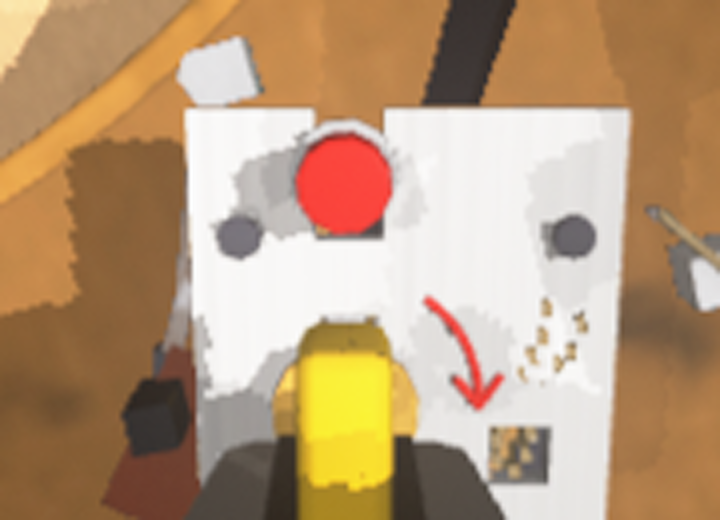

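View pics/scene9.png

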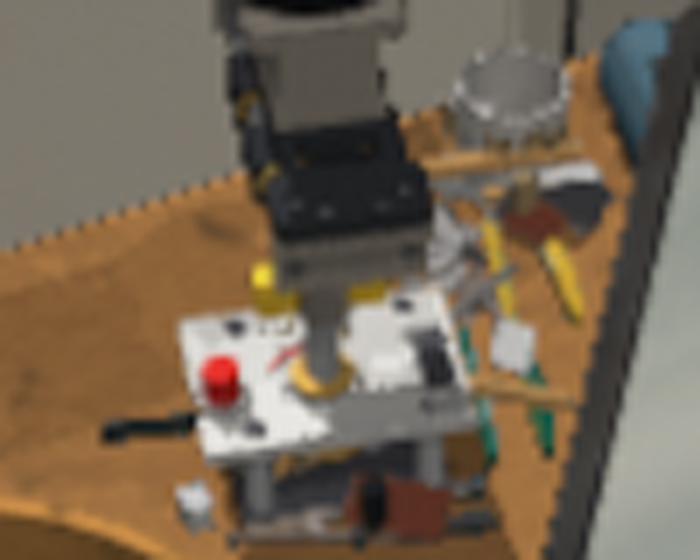

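Lugs are in the slot and the plunger spring is pushing back with about 3 N. Now I press until the flange lands.

Run:
```python
from h import *
from workcell import bot
x,y=pw(CL,(-.0014,0,0))[:2]
z=.113
while z>.1015:
    z-=.0015
    bot.line_to((x,y,z),max_speed=.04); bot.hold(.05); f=bot.current_contact_force(); print(round(z,4),bot.current_ee_pos().round(4),f.round(2),bot.current_ft_torque().round(3))
    if f[2]>14 or np.hypot(f[0],f[1])>10: break
c=bot.read_camera("scene"); crop(c["pixels"],205,95,100,80,7,"pics/scene10.png")
print(bot.current_clock(),bot.current_opening()*92)
```

```text
0.1115 [0.5751 0.2164 0.1115] [0.76 0.04 2.34] [ 0.148 -0.113  0.026]
0.11 [0.5751 0.2163 0.11  ] [0.62 0.65 2.27] [ 0.185 -0.098 -0.024]
0.1085 [0.5751 0.2163 0.1085] [-0.37  0.88  3.41] [ 0.137 -0.035  0.02 ]
0.107 [0.5751 0.2163 0.107 ] [-0.07  0.52  2.6 ] [ 0.181 -0.005  0.065]
0.1055 [0.5752 0.2163 0.106 ] [-0.51  0.92  5.85] [ 0.146  0.167 -0.021]
0.104 [0.5757 0.2164 0.106 ] [-2.64 -0.19 12.02] [-0.016  0.691 -0.049]
0.1025 [0.5763 0.2165 0.1059] [-4.51 -0.82 17.9 ] [-0.201  1.076  0.02 ]
22.2 13.692745745873395
```

View pics/scene10.png

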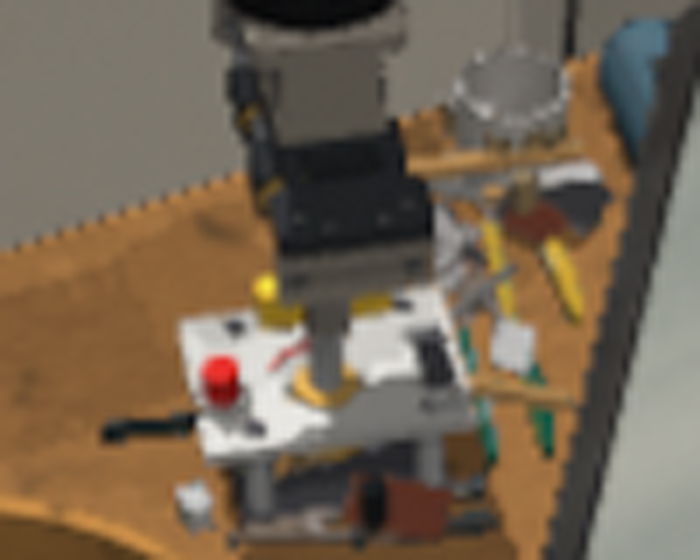

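```bash
cat > turn.py <<'E'
from h import *
from workcell import bot
K=np.array([.5764,.2161]); OFF=.0012
def pose(a,z):
    b=CL[2]-a; return (*(K-OFF*np.array([np.cos(b),np.sin(b)])),z), down(b+np.pi/2)
def rep(a):
    R=Ro.from_rotvec(bot.current_tool_rot()).as_matrix(); psi=np.arctan2(R[1,0],R[0,0])
    print(round(a,2),"meas",(CL[2]+np.pi/2-psi).round(3),bot.current_ee_pos().round(4),bot.current_contact_force().round(1),bot.current_ft_torque().round(3),round(bot.current_clock(),2))
E
python3 - <<'E'
from turn import *
bot.line_to(pose(0,.1045)[0],max_speed=.04); bot.hold(.1); rep(0)
for a in (.15,.3,.45):
    p,r=pose(a,.1045); bot.goto(p,r); rep(a)
    if abs(bot.current_ft_torque()[2])>.6: break
print(bot.current_opening()*92)
E
```

```text
0 meas -0.0 [0.5761 0.2165 0.106 ] [-1.4  0.9  9.3] [-0.004  0.317 -0.009] 22.55
0.15 meas 0.15 [0.5765 0.2168 0.106 ] [0.4 1.2 8.8] [0.071 0.048 0.105] 22.82
0.3 meas 0.3 [0.5766 0.2168 0.106 ] [-1.2  0.2  8.8] [-0.022  0.037  0.068] 23.08
0.45 meas 0.45 [0.5766 0.2168 0.106 ] [-0.4  0.3  9.1] [-0.11   0.147  0.084] 23.35
13.303842801644794
```

Turning smoothly with a small reaction moment.

Run:
```python
from turn import *
for a in (.65,.85,1.05,1.2,1.32,1.4,1.46,1.5,1.53):
    p,r=pose(a,.1045); bot.goto(p,r); rep(a)
    if abs(bot.current_ft_torque()[2])>.8: break
bot.hold(.2); rep(a)
print(bot.current_opening()*92)
c=bot.read_camera("wrist"); np.savez("wrist11.npz",**c); cv2.imwrite("pics/wrist11.png",c["pixels"])
c=bot.read_camera("scene"); crop(c["pixels"],205,95,100,80,7,"pics/scene11.png")
```

```text
0.65 meas 0.65 [0.5766 0.2168 0.106 ] [-1.4 -0.3  9.6] [-0.204  0.266  0.047] 23.66
0.85 meas 0.85 [0.5766 0.2169 0.106 ] [-2.9 -0.7  9.9] [-0.252  0.455  0.07 ] 23.97
1.05 meas 1.05 [0.5767 0.2169 0.106 ] [-2.3 -1.4 11.2] [-0.347  0.549  0.052] 24.27
1.2 meas 1.2 [0.5767 0.2169 0.106 ] [-3.2 -1.7 11.8] [-0.403  0.724  0.052] 24.54
1.32 meas 1.32 [0.5767 0.2169 0.106 ] [-2.4 -1.6 11.5] [-0.316  0.77   0.069] 24.79
1.4 meas 1.4 [0.5767 0.2169 0.1059] [-2.  -1.1 10.5] [-0.365  0.847  0.085] 25.04
1.46 meas 1.46 [0.5767 0.2169 0.106 ] [-2.8 -0.9 11. ] [-0.3    0.915  0.057] 25.29
1.5 meas 1.5 [0.5767 0.2169 0.106 ] [-3.5 -1.  11.7] [-0.325  0.882  0.053] 25.54
1.53 meas 1.529 [0.5768 0.217  0.106 ] [-3.1 -1.  12.6] [-0.327  0.939  0.297] 25.79
1.53 meas 1.529 [0.5768 0.2169 0.106 ] [-3.4 -0.7 11.4] [-0.367  0.917  0.232] 25.99
13.534852303274073
```

View pics/wrist11.png

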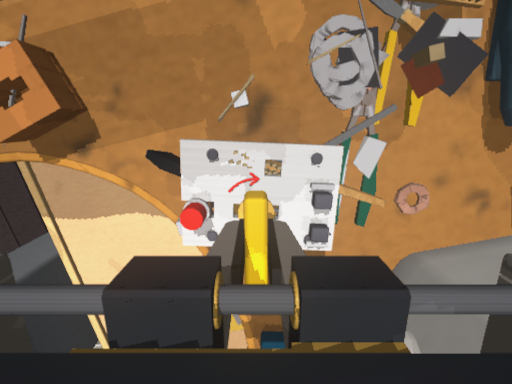

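View pics/scene11.png

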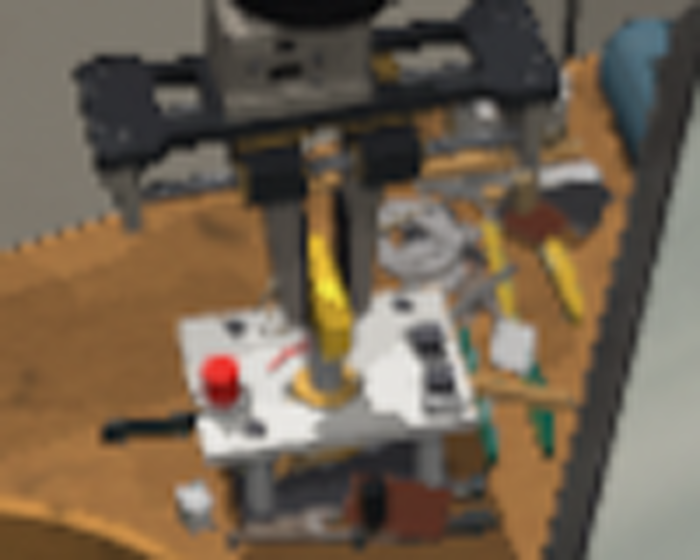

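The stop is felt at 1.53 rad, where the moment rises from about 0.05 to 0.25 N m. The jaws have moved apart (wrist view 322,198 and 318,233) and the pin is still upright in the notch. Handing in while holding.

Run:
```python
from turn import *
bot.hold(.2); rep(1.53); bot.job_done(); print(bot.current_clock())
```

```text
1.53 meas 1.529 [0.5768 0.217  0.106 ] [-3.4 -1.5 11.3] [-0.32   0.932  0.227] 26.29
the job is handed in; nothing more can be done
the job is handed in; nothing more can be done
```

I parked the lock pin in the side notch and let it go. Then I put the key in the keyhole, pressed it down and turned it clockwise to the stop. I handed the job in at about 26 s of the 51 s, still gripping the key.

- **Key seated:** the flange met the plate at TCP height 0.106 m, and I was still pressing with about 11 N at the end.
- **Key at the stop:** the tool had turned 1.53 rad, and the moment jumped from about 0.05 to 0.25 N m between 1.50 and 1.53 rad. The rotor and plunger values can't be read directly, so both are inferred from force and pose.
- **Jaws and pin:** the last pictures show the jaws apart and the pin upright in the notch, with the fingers clear of it. I did not re-measure the pin after the turn. A rough wrist-camera fix just after parking put it about 4 mm from the notch point, mostly outward along the notch and inside the limits.
- **Disagreements:** before insertion the wrist camera put the key's lugs about 2 mm off along the slot, so I shifted the hand to correct it. The side load while pressing stayed under 5 N. I did not measure the bystanders; no contact was felt.

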